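# Hook the punch tub out of the bench riser

### The job

The blue tub of punches has been pushed deep under the slatted bench riser: take the pull hook from its wooden rest, reach in over the tub's front lip and drag the tub forward with the hook until the whole tub stands on the table, clear in front of the riser. There is too little room above the lip for the upright hook, so pass it in rolled over to one side and turn it down behind the lip; do not force it against riser or tub, do not touch the tub with the gripper, and leave the other things on the table alone. Then lay the hook back in the two slots of its rest, just as it lay, and let go.

Things in the scene. Friction and masses are not known exactly. Their poses are not given: they have to be found in the camera images.
- hook: Pull hook, 234 mm long, 0.12 kg. Origin: centre of its wooden handle (90 along x, 18 along y, 20 along z). x runs along the handle to an 8 mm round steel rod on the same axis; at x = 185 the rod bends square down (-z) into a prong ending 44 mm below the axis. Rod and prong are 48 mm high upright, 36 mm when rolled 45 degrees about x.
- hook_tip (a point): Lowest end of the hook's prong: at (185, 0, -44) mm in the hook's frame, same axes as the hook.
- tub: Open blue plastic tub, 120 (x) by 130 (y) by 70 mm high, walls 5, 0.4 to 0.85 kg, loose on the table. Origin: centre of its underside; x points from front wall (x = -60; its top edge is the lip) to back. Inside, x = -55 to +8 is empty down to the 5 mm floor; behind is a block of punches lower than the lip. Dragging takes 3 to 12 N.
- shelf: Fixed plywood bench riser, 126 mm high, no floor: two 12 mm sides, top of nine 14 mm slats with 19 mm gaps. Inside 200 wide, 280 deep, 114 mm from table to slats. Origin on the table, middle of the open front edge; x points inwards, y across. The tub's front wall starts 60 to 90 mm inside; 44 mm is free between lip and slats.
- rest: Fixed dark wooden rest, base 200 by 60 by 14 mm. Post at x = -36 carries the handle (slot 28 wide, floor 60 high), post at x = +110 the rod (slot 22 wide, floor 66 high); flared cheeks end 80 and 86 mm high. Origin on the table under the lying handle's centre, which is 70 mm above it; x along the lying hook, to the prong.
- cup: Paper-coloured cup, 74 mm across, 90 mm high, loose bystander; origin at the centre of its underside.
- hammer: Hammer lying on the table, loose bystander.
- bottle: Plastic water bottle, 64 mm across, 190 mm high, loose bystander; origin at the centre of its underside.

How it is judged:
On the way, in this order (a step that is already met when the one before it is completed fails the run):
1. the hook's prong is down behind the tub's front lip while the tub is still deep in the riser (x of hook_tip in the frame of tub between -0.056 and 0.012 m and y of hook_tip in the frame of tub between -0.06 and 0.06 m and z of hook_tip in the frame of tub below 0.06 m and distance of tub from where it was at the start of the episode below 0.03 m), for 0.2 s.
2. the tub has been dragged wholly out of the riser, the prong still down inside it (x of hook_tip in the frame of tub between -0.056 and 0.012 m and y of hook_tip in the frame of tub between -0.06 and 0.06 m and z of hook_tip in the frame of tub below 0.06 m and x of tub in the frame of shelf below -0.06 m), for 0.1 s.
At the end, for the whole second after the job is handed in: Tub upright and still on the table, its centre 60 to 250 mm in front of the riser's front edge and within 100 mm of its middle line; hook released, lying in both slots of its rest, handle centre within 18 mm along, 12 mm across and 8 mm in height of where it belongs (x of tub in the frame of shelf between -0.25 and -0.06 m and y of tub in the frame of shelf between -0.1 and 0.1 m and angle between tub's own z axis and vertical below 0.08 rad and height (world z) of tub below 0.008 m and linear speed of each of tub, hook below 0.02 m/s and x of hook in the frame of rest between -0.018 and 0.018 m and y of hook in the frame of rest between -0.012 and 0.012 m and z of hook in the frame of rest between 0.062 and 0.078 m and angle between hook's own z axis and vertical below 0.2 rad and angle between the x axis of hook and the x axis of rest, either way round below 0.12 rad); the robot touches nothing.
It fails at once if the gripper or arm touches the tub (contact force between any of the fingers, the arm and tub above 1 N).
It fails at once if the hook is forced against the riser (over 25 N) (contact force between hook and shelf above 25 N).
It fails at once if the hook is forced against the tub (over 35 N) (contact force between hook and tub above 35 N).
It fails at once if a bystander is shifted more than 30 mm (distance of any of cup, hammer, bottle from where it was at the start of the episode above 0.03 m).
It also fails if it takes over 58 s, if anything falls off the work surface, if the arm or the gripper's body presses on something with over 40 N, if the wrist force passes 120 N, or if a joint passes its speed limit or range.

### The arm

A 7-joint arm with a two-finger parallel gripper is mounted at the origin on the work surface. World frame = base frame: x ahead of the robot, y to its left, z up, the work surface at z = 0. Lengths are in m, angles in rad, forces in N, time in s.
With the tool pointing down it reaches from about 0.425 to 0.975 m from the base axis. Payload 16.7 kg.
Tool frame: the origin (TCP) lies between the finger pads; the fingertips stand 8 mm ahead of it and the grasp point (between the pads) lies 11 mm behind it; z points along the fingers, y is the line along which they close (so a half turn about z gives the same grasp; the last joint's range is limited). The gripper opens to 85 mm and grips with 20 to 120 N. Pads are 22 mm wide; open, the fingers measure 114 mm over their backs; the gripper's body (76 mm by 85 mm) begins 54 mm behind the grasp point. The pads swing forward as they close: fully open they stand 13 mm farther back than shut.
Start: joints at [1.133, 0.426, 0.074, 1.606, -0.034, 1.111, -0.067], TCP at [0.192, -0.647, 0.239] pointing down, gripper open.
Joint ranges: [-2.85, 2.85], [-0.5, 2.14], [-1.23, 1.37], [0.21, 2.46], [-1.02, 4.16], [0.16, 2.05], [-2.73, 2.73]. Speed limits (rad/s): [1.89, 1.89, 2.39, 2.39, 3.01, 3.01, 3.01].

### API

Orientations are given as a rotation vector (axis times angle).
In Python, from bench import readout, eyes, ticket gives the robot as it stands.
- The arm moves only by the shell command python3 -m handwheel 'ROWS' [FORCE]. ROWS is JSON, a list of rows, each an object of numbers: "x", "y", "z": the shift along the tool's x, y, z normalised to -1 to 1, where 1 is 0.2 m; "wx", "wy", "wz": the turn, a rotation vector about the tool's x, y, z normalised to -1 to 1, where 1 is pi/2 rad; "gripper": the opening, from 0 (shut) to 1 (fully open). In form: [{"x": .., "y": .., "z": .., "wx": .., "wy": .., "wz": .., "gripper": ..}, ...]. A call has 1 to 5 rows; each row is the pose to reach, as a shift and turn from the pose commanded when the call began, along the tool's axes at that moment; what a row does not reach only later rows make up. A row lasts 1/12 s, in which the tool goes at most 41.7 mm and 7.16 degrees, less where a joint would pass 70% of its speed; a pose out of reach is approached as far as the arm can. A call with a number of a shift or a turn outside -1 to 1 is refused whole. A call with a gripper value outside its range is refused whole. The fingers move at their own pace and stop on an object; FORCE is the grip in N (left out, the last holds). Time passes only in rows, so rows that repeat a pose let the fingers close. It gives the time, the measured TCP pose, the force, the opening and the grip force at its end, in the units of the state.
- readout.get_state(): the state, without advancing time (a new reading comes with each control period).
- eyes.get_image(name): name is "side" or "top"; returns a dict with "pixels" (400x640x3 uint8, red, green, blue), "fov_y" (degrees; the focal length in pixels is half the picture's height over the tangent of half this angle, whatever the lens; pixels are square), "cx", "cy" (the principal point, pixels), "k1" (the pictures are not rectified: a ray, as slopes to the right and down, at radius r is drawn at 1 + k1 r^2 times it, then the intrinsics apply), "position" and "attitude" of the camera in the world. Camera axes: x right, y down, z forward; pixel columns grow to the right and rows downward; lengths in m; the calibration is good to about 2 mm. A picture is of the moment at which its call begins. There is no depth.
- ticket.finish_job(): hands the job in; it is judged then, once.
The state is a dict: "time": time; "joint_positions": joint angles; "joint_velocities": joint speeds; "joint_efforts": joint torques, N m; "eef_pos": TCP position; "tcp_rot": TCP orientation; "force": force on the tool from outside, world axes, zero at the start; "ft_torque": the same for the moment, N m; "grip_width": opening from 0.0 (shut) to 1.0 (fully open); "finger_force": force on a finger pad.
Only numpy, scipy, OpenCV 4.12 (cv2) and the standard library are available. Lean on these libraries where they do the work, as an engineer would, in place of code of your own. Each camera call takes 0.05 s, during which the arm holds its last target. There are 200 camera calls.

## Working session

There is one attempt and no reset: what is moved stays moved. The work goes in short steps, Python scripts to look and compute and a shell command to move; the robot and the scene stay as the last step left them, time stands still between calls to the robot, and variables do not carry over. Pictures are saved under pics/ and viewed, at most 12 in all, crops included, and the job is handed in when it is done.

```bash
mkdir -p pics; ls; python3 - <<'E'
from bench import readout, eyes
import cv2
print(readout.get_state())
for n in("side","top"):
    d=eyes.get_image(n); cv2.imwrite(f"pics/{n}0.png",d["pixels"][:,:,::-1]); print({k:v for k,v in d.items() if k!="pixels"})
E
```

```text
pics
{'time': 0.0, 'joint_positions': array([ 1.13349836,  0.42673953,  0.07384229,  1.60660864, -0.03411683,
        1.11079333, -0.06712245]), 'joint_velocities': array([ 0.00071843, -0.00119413, -0.00012032,  0.00031092, -0.00041721,
       -0.0021895 ,  0.00069687]), 'joint_efforts': array([-2.78193904e-03, -9.49837017e+01,  3.75990272e+00, -4.63518870e+01,
        1.93594233e-02,  9.92021116e-03,  1.63711263e-05]), 'eef_pos': array([ 0.19146304, -0.64686227,  0.23860458]), 'tcp_rot': array([-3.10788457e+00, -4.50248708e-01,  4.10247396e-04]), 'force': array([ 0.43226464,  0.23627118, -0.45762909]), 'ft_torque': array([-0.00700747, -0.04723318,  0.0108417 ]), 'finger_force': 0.0, 'grip_width': 1.002444815105897}
{'fov_y': 54.481749165189676, 'cx': 325.8613761873036, 'cy': 199.91616463358966, 'k1': -0.035913050307014575, 'position': array([ 0.55389638, -0.61410623,  0.78673584]), 'attitude': array([-2.43973035,  0.12396937, -0.06947467])}
{'fov_y': 46.40970566418158, 'cx': 316.319543926095, 'cy': 205.19381904682638, 'k1': 0.01745694280173091, 'position': array([ 0.45346064, -0.0573243 ,  1.07829497]), 'attitude': array([-2.12998421,  2.15331396, -0.13957946])}
```

View pics/side0.png

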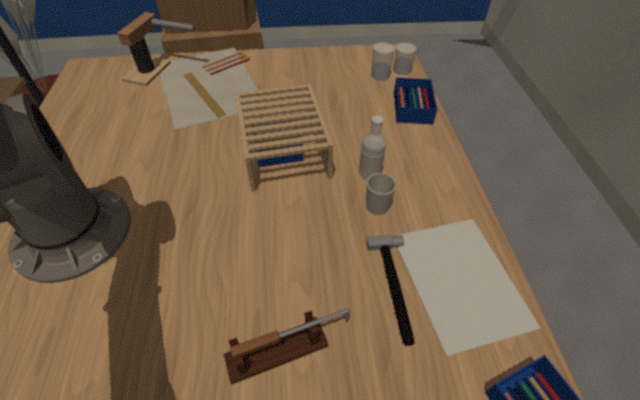

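View pics/top0.png

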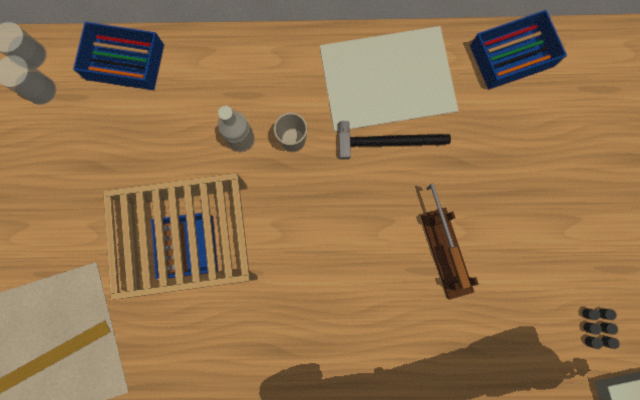

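The side view shows the riser at about (285,135) with its open front towards the camera. The hook lies in its rest at (280,345) with the prong end at (348,314). In the top view the riser covers (105..248, 175..298), with the tub seen through the slats at (152..213, 213..277). The hook runs from (470,290) to (430,186), and the hammer is at (345..450,140).

```bash
cat > h.py <<'E'
import numpy as np, cv2
from scipy.spatial.transform import Rotation as R
from bench import readout, eyes
def img(n,save=None):
    d=eyes.get_image(n)
    if save: cv2.imwrite(save,d["pixels"][:,:,::-1])
    return d
def ray(d,u,v):
    f=200/np.tan(np.radians(d["fov_y"])/2)
    K=np.array([[f,0,d["cx"]],[0,f,d["cy"]],[0,0,1.]])
    p=cv2.undistortPoints(np.array([[[u,v]]],float),K,np.array([d["k1"],0,0,0.]))[0,0]
    return d["position"],R.from_rotvec(d["attitude"]).apply([p[0],p[1],1.])
def onz(d,u,v,z):
    o,r=ray(d,u,v); return o+r*(z-o[2])/r[2]
def proj(d,P):
    f=200/np.tan(np.radians(d["fov_y"])/2)
    p=R.from_rotvec(d["attitude"]).inv().apply(np.asarray(P)-d["position"]); s=p[:2]/p[2]; s=s*(1+d["k1"]*(s@s))
    return s*f+[d["cx"],d["cy"]]
def tri(a,ua,b,ub):
    o1,r1=ray(a,*ua);o2,r2=ray(b,*ub)
    t=np.linalg.lstsq(np.c_[r1,-r2],o2-o1,rcond=None)[0]
    p,q=o1+r1*t[0],o2+r2*t[1]; return (p+q)/2,np.linalg.norm(p-q)
E
python3 - <<'E'
from h import *
t=img("top");s=img("side")
def crop(d,u0,v0,u1,v1,k): return cv2.resize(d["pixels"][v0:v1,u0:u1,::-1],None,fx=k,fy=k,interpolation=cv2.INTER_CUBIC)
a=crop(t,95,165,255,305,4)  #640x560
cv2.imwrite("pics/c1.png",a)
b=crop(t,410,175,485,305,4) #300x520
c=crop(s,220,300,355,385,3) 
c2=crop(s,235,80,340,190,3)
W=np.zeros((590,710,3),np.uint8); W[:520,:300]=b; W[:255,305:305+405]=c; W[258:258+330,305:305+315]=c2
cv2.imwrite("pics/c2.png",W)
E
```

```text
(no output)
```

View pics/c1.png

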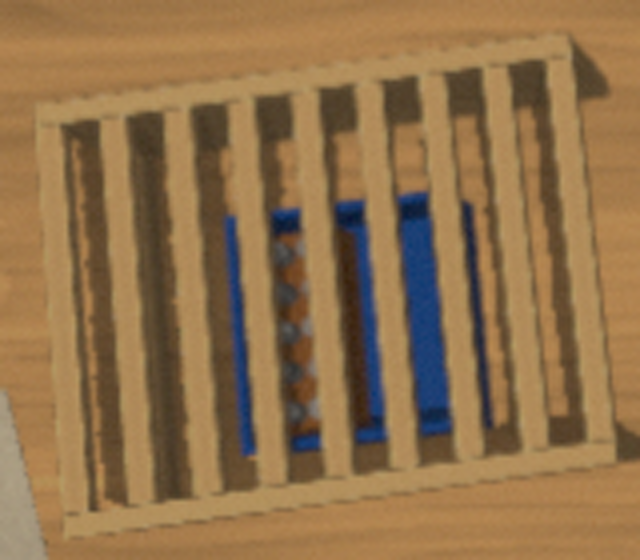

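View pics/c2.png

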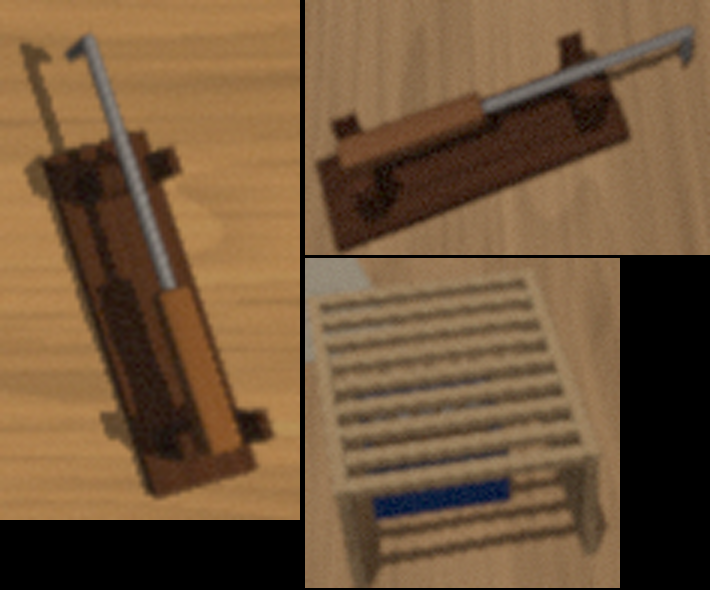

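The enlarged crops put the riser's top corners at (570,37), (614,458), (38,105) and (67,536), and the tub's rim at (470,203), (492,428), (227,216) and (245,455). In the second crop the handle's top face is at (160,290), (188,287), (241,447) and (210,455), the bend is at (88,38), and the rest base runs from (45,160) to (255,467).

```bash
python3 - <<'E'
from h import *
t=img("top");s=img("side")
np.set_printoptions(precision=4,suppress=True)
A=lambda x,y:(95+(x+.5)/4-.5,165+(y+.5)/4-.5)
B=lambda x,y:(410+(x+.5)/4-.5,175+(y+.5)/4-.5)
def grp(name,f,pts,z):
    P=np.array([onz(t,*f(*p),z) for p in pts]); print(name,P[:,:2].tolist() if 0 else '\n',P[:,:2],'mean',P.mean(0)[:2],'edges',np.linalg.norm(P-np.roll(P,-1,0),axis=1)); return P
S=grp('shelf',A,[(570,37),(614,458),(67,536),(38,105)],.126)
T=grp('tub',A,[(470,203),(492,428),(245,455),(227,216)],.07)
H=grp('handle',B,[(160,290),(188,287),(241,447),(210,455)],.08)
Bs=grp('base',B,[(45,160),(143,132),(255,467),(155,497)],.014)
for n,P in(('shelf',S),('tub',T),('hdl',H),('base',Bs)):
    d=(P[0]+P[1]-P[2]-P[3])[:2]; print(n,'axis',np.degrees(np.arctan2(d[1],d[0])))
bend=onz(t,*B(88,38),.074); print('bend',bend)
# cross-check with side view (crop 3x: x from 305)
C=lambda x,y:(220+(x-305+.5)/3-.5,300+(y+.5)/3-.5)
D=lambda x,y:(235+(x-305+.5)/3-.5,80+(y-258+.5)/3-.5)
print('side handle end top ctr', onz(s,*C(483,102),.075), 'bend',onz(s,*C(690,30),.074), tri(t,B(88,38),s,C(690,30)))
for p in [(597,452),(338,490),(528,272),(313,300)]: print('side shelf',onz(s,*D(*p),.126))
for n,uv in (('hammer head',(345,140)),('hammer end',(450,139))): print(n,onz(t,*uv,.015))
print('cup',onz(t,291,129,.09),'bottle',onz(t,226,113,.19), 'near box', onz(t,480,85,.04))
E
```

```text
shelf 
 [[0.6582 0.1184]
 [0.4411 0.093 ]
 [0.4056 0.3673]
 [0.6255 0.3942]] mean [0.5326 0.2433] edges [0.2186 0.2766 0.2216 0.2777]
tub 
 [[0.5785 0.182 ]
 [0.4569 0.1675]
 [0.4441 0.2995]
 [0.573  0.3144]] mean [0.5131 0.2409] edges [0.1225 0.1326 0.1297 0.1325]
handle 
 [[ 0.5036 -0.3277]
 [ 0.505  -0.3426]
 [ 0.4212 -0.3656]
 [ 0.4172 -0.3493]] mean [ 0.4617 -0.3463] edges [0.0149 0.0869 0.0168 0.089 ]
base 
 [[ 0.5817 -0.284 ]
 [ 0.5972 -0.3405]
 [ 0.408  -0.3931]
 [ 0.392  -0.3369]] mean [ 0.4947 -0.3386] edges [0.0586 0.1963 0.0585 0.1969]
shelf axis -82.92982067197529
tub axis -86.02364557964393
hdl axis 14.696928058090991
base axis 15.56786727703527
bend [ 0.6411 -0.2973  0.074 ]
side handle end top ctr [ 0.509  -0.3348  0.075 ] bend [ 0.6438 -0.3002  0.074 ] (array([ 0.6432, -0.2983,  0.0694]), np.float64(0.0023849148642024853))
side shelf [0.6606 0.1192 0.126 ]
side shelf [0.4449 0.0923 0.126 ]
side shelf [0.6238 0.3894 0.126 ]
side shelf [0.414  0.3601 0.126 ]
hammer head [ 0.7599 -0.1137  0.015 ]
hammer end [ 0.7588 -0.3588  0.015 ]
cup [0.7648 0.0081 0.09  ] bottle [0.7678 0.1303 0.19  ] near box [ 0.8793 -0.427   0.04  ]
```

```bash
cat >> h.py <<'E'
np.set_printoptions(precision=4,suppress=True)
def Rdown(yaw,roll=0,pitch=0):  # hook-frame attitude (deg): yaw of hook x, roll about hook x, then tool = hook * flip
    return R.from_euler('ZYX',[yaw,pitch,roll],degrees=True)
FLIP=R.from_euler('x',180,degrees=True)   # tool in hook frame: x same, z reversed
def cur():
    s=readout.get_state(); return np.array(s["eef_pos"]),R.from_rotvec(s["tcp_rot"])
def rel(p,Rh,off=0.0,frm=None):
    """rows for hook/handle grasp point p, hook attitude Rh; TCP lies off m below p along tool z"""
    c,Rc=frm or cur(); Rt=Rh*FLIP; pt=np.asarray(p)+Rt.apply([0,0,off])
    d=Rc.inv().apply(pt-c)/.2; w=(Rc.inv()*Rt).as_rotvec()/(np.pi/2)
    print('shift',d.round(4),'turn',w.round(4)); return pt,Rt
E
python3 - <<'E'
from h import *
f=rel([.4605,-.347,.15],Rdown(15.4))
rel([.4605,-.347,.060],Rdown(15.4),frm=f)
E
```

```text
shift [ 1.7154 -1.0569  0.4458] turn [-0.0003  0.      0.0121]
shift [ 0.   -0.    0.45] turn [0. 0. 0.]
```

```bash
W='python3 -m handwheel'
$W '[{"x":0.85,"y":-0.53,"z":0,"wz":0.012,"gripper":1},{"x":0.85,"y":-0.53,"z":0,"wz":0.012,"gripper":1},{"x":0.85,"y":-0.53,"z":0,"wz":0.012,"gripper":1},{"x":0.85,"y":-0.53,"z":0,"wz":0.012,"gripper":1},{"x":0.85,"y":-0.53,"z":0,"wz":0.012,"gripper":1}]'
$W '[{"x":0.86,"y":-0.53,"z":0,"gripper":1},{"x":0.86,"y":-0.53,"z":0.2,"gripper":1},{"x":0.86,"y":-0.53,"z":0.44,"gripper":1},{"x":0.86,"y":-0.53,"z":0.44,"gripper":1},{"x":0.86,"y":-0.53,"z":0.44,"gripper":1}]'
python3 - <<'E'
from h import *
s=readout.get_state(); print(s["time"],s["eef_pos"],s["joint_positions"])
rel([.4605,-.347,.060],Rdown(15.4))
t=img("top","pics/t1.png");s=img("side")
a=cv2.resize(t["pixels"][150:330,380:540,::-1],None,fx=3,fy=3); b=cv2.resize(s["pixels"][220:400,200:360,::-1],None,fx=2,fy=2)
W=np.zeros((540,800,3),np.uint8); W[:,:480]=a; W[:360,480:]=b; cv2.imwrite("pics/g1.png",W)
E
```

```text
0.3 [ 0.1915 -0.6471  0.2391] [ 1.1335  0.4263  0.0739  1.6062 -0.0341  1.1108 -0.0671]
shift [ 1.7154 -1.0567  0.8958] turn [-0.0003  0.      0.0121]invalid input at $[0]: expected keys x, y, z, wx, wy, wz, gripper
invalid input at $[0]: expected keys x, y, z, wx, wy, wz, gripper
```

View pics/g1.png

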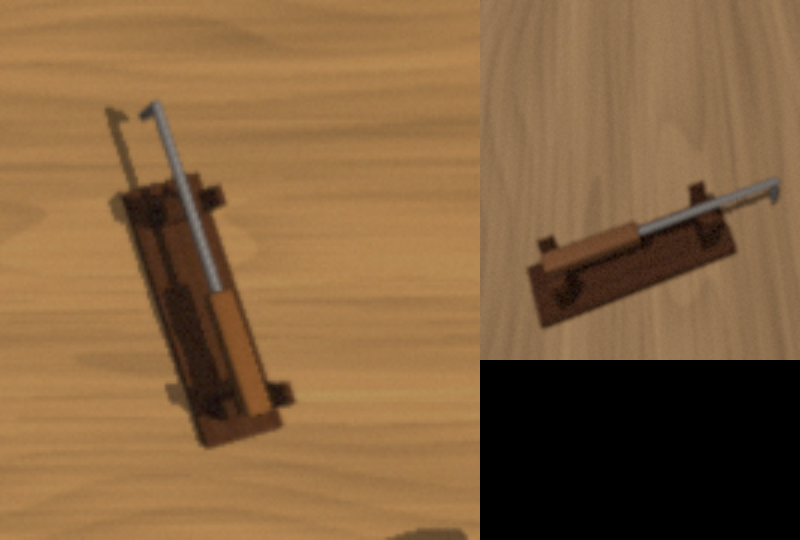

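The moves were refused because every key is required, so the picture shows the scene unchanged and the gripper not over the rest. I'll repeat them with full rows.

```bash
W='python3 -m handwheel'
$W '[{"x":0.85,"y":-0.53,"z":0,"wx":0,"wy":0,"wz":0.012,"gripper":1},{"x":0.85,"y":-0.53,"z":0,"wx":0,"wy":0,"wz":0.012,"gripper":1},{"x":0.85,"y":-0.53,"z":0,"wx":0,"wy":0,"wz":0.012,"gripper":1},{"x":0.85,"y":-0.53,"z":0,"wx":0,"wy":0,"wz":0.012,"gripper":1},{"x":0.85,"y":-0.53,"z":0,"wx":0,"wy":0,"wz":0.012,"gripper":1}]' | tail -3
$W '[{"x":0.86,"y":-0.53,"z":0,"wx":0,"wy":0,"wz":0,"gripper":1},{"x":0.86,"y":-0.53,"z":0.2,"wx":0,"wy":0,"wz":0,"gripper":1},{"x":0.86,"y":-0.53,"z":0.44,"wx":0,"wy":0,"wz":0,"gripper":1},{"x":0.86,"y":-0.53,"z":0.44,"wx":0,"wy":0,"wz":0,"gripper":1},{"x":0.86,"y":-0.53,"z":0.44,"wx":0,"wy":0,"wz":0,"gripper":1}]' | tail -3
python3 - <<'E'
from h import *
s=readout.get_state(); print(s["time"],s["eef_pos"],s["joint_positions"])
rel([.4605,-.347,.060],Rdown(15.4))
E
```

```text
force: [0.4, -0.6, 0.0]
grip_width: 1.003
finger_force: 0.0
force: [1.4, -0.7, 0.4]
grip_width: 0.998
finger_force: 0.0
1.2333 [ 0.4529 -0.3592  0.1608] [ 0.6276  0.3549 -0.0842  1.8979  0.0376  0.889  -0.777 ]
shift [ 0.0523 -0.049   0.5039] turn [ 0.0006 -0.0006  0.0001]
```

```bash
W='python3 -m handwheel'
$W '[{"x":0,"y":0,"z":0,"wx":0,"wy":0,"wz":0,"gripper":1},{"x":0,"y":0,"z":0,"wx":0,"wy":0,"wz":0,"gripper":1},{"x":0,"y":0,"z":0,"wx":0,"wy":0,"wz":0,"gripper":1}]' | tail -3
python3 - <<'E'
from h import *
s=readout.get_state(); print(s["time"],s["eef_pos"])
rel([.4605,-.347,.060],Rdown(15.4))
E
```

```text
force: [-0.2, -0.0, 0.7]
grip_width: 1.005
finger_force: 0.0
1.4833 [ 0.4517 -0.361   0.1613]
shift [ 0.0613 -0.0556  0.5066] turn [0.0001 0.0002 0.0001]
```

```bash
W='python3 -m handwheel'
$W '[{"x":0.061,"y":-0.056,"z":0.1,"wx":0,"wy":0,"wz":0,"gripper":1},{"x":0.061,"y":-0.056,"z":0.25,"wx":0,"wy":0,"wz":0,"gripper":1},{"x":0.061,"y":-0.056,"z":0.4,"wx":0,"wy":0,"wz":0,"gripper":1},{"x":0.061,"y":-0.056,"z":0.506,"wx":0,"wy":0,"wz":0,"gripper":1},{"x":0.061,"y":-0.056,"z":0.506,"wx":0,"wy":0,"wz":0,"gripper":1}]' | tail -3
python3 - <<'E'
from h import *
s=readout.get_state(); print(s["time"],s["eef_pos"],s["force"])
rel([.4605,-.347,.060],Rdown(15.4))
E
```

```text
force: [-1.0, -0.1, 0.6]
grip_width: 0.997
finger_force: 0.0
1.9 [ 0.4581 -0.3468  0.057 ] [-1.0463 -0.136   0.6223]
shift [ 0.0115  0.0039 -0.0153] turn [-0.0019  0.0022 -0.0012]
```

Now close gently, tighten the grip and lift.

```bash
W='python3 -m handwheel'
$W '[{"x":0,"y":0,"z":0,"wx":0,"wy":0,"wz":0,"gripper":0},{"x":0,"y":0,"z":0,"wx":0,"wy":0,"wz":0,"gripper":0},{"x":0,"y":0,"z":0,"wx":0,"wy":0,"wz":0,"gripper":0},{"x":0,"y":0,"z":0,"wx":0,"wy":0,"wz":0,"gripper":0},{"x":0,"y":0,"z":0,"wx":0,"wy":0,"wz":0,"gripper":0}]' 30| tail -3
$W '[{"x":0,"y":0,"z":0,"wx":0,"wy":0,"wz":0,"gripper":0},{"x":0,"y":0,"z":0,"wx":0,"wy":0,"wz":0,"gripper":0},{"x":0,"y":0,"z":0,"wx":0,"wy":0,"wz":0,"gripper":0},{"x":0,"y":0,"z":0,"wx":0,"wy":0,"wz":0,"gripper":0},{"x":0,"y":0,"z":0,"wx":0,"wy":0,"wz":0,"gripper":0}]' 100| tail -3
python3 - <<'E'
from h import *
s=readout.get_state(); print(s["time"],s["eef_pos"].tolist(),s["tcp_rot"].tolist(),s["force"],s["grip_width"],s["finger_force"])
E
```

```text
force: [0.3, 0.7, 0.1]
grip_width: 0.302
finger_force: 0.0
force: [-3.2, 2.4, 13.5]
grip_width: 0.194
finger_force: 97.5
2.7333 [0.46109787520377477, -0.3468708082511576, 0.0611432820692377] [3.112319128123695, 0.42053160539366363, 0.0016887238994610443] [-3.2481  2.3674 13.4635] 0.1943184889738133 97.54236459732056
```

```bash
W='python3 -m handwheel'
$W '[{"x":0,"y":0,"z":-0.1,"wx":0,"wy":0,"wz":0,"gripper":0},{"x":0,"y":0,"z":-0.25,"wx":0,"wy":0,"wz":0,"gripper":0},{"x":0,"y":0,"z":-0.4,"wx":0,"wy":0,"wz":0,"gripper":0},{"x":0,"y":0,"z":-0.55,"wx":0,"wy":0,"wz":0,"gripper":0},{"x":0,"y":0,"z":-0.55,"wx":0,"wy":0,"wz":0,"gripper":0}]'| tail -3
$W '[{"x":0,"y":0,"z":-0.1,"wx":0,"wy":0,"wz":0,"gripper":0},{"x":0,"y":0,"z":-0.1,"wx":0,"wy":0,"wz":0,"gripper":0}]'| tail -3
python3 - <<'E'
from h import *
s=readout.get_state(); print(s["time"],s["eef_pos"].tolist(),s["tcp_rot"],s["force"],s["joint_positions"])
p,Rc=cur(); print('pred hook ctr',p+Rc.apply([0,0,-.009]),'bend',p+Rc.apply([.185,0,-.009]), 'tool x',Rc.apply([1,0,0]))
t=img("top","pics/t2.png");s=img("side","pics/s2.png")
for d,n in((t,'t'),(s,'s')): print(n,proj(d,p+Rc.apply([.185,0,-.009])),proj(d,p+Rc.apply([.185,0,.035])),proj(d,p+Rc.apply([.045,0,-.009])))
q=proj(t,p+Rc.apply([.14,0,-.009])).astype(int);r=proj(s,p+Rc.apply([.14,0,-.009])).astype(int); print(q,r)
a=cv2.resize(t["pixels"][q[1]-60:q[1]+60,q[0]-50:q[0]+50,::-1],None,fx=4,fy=4,interpolation=2); b=cv2.resize(s["pixels"][r[1]-60:r[1]+60,r[0]-50:r[0]+50,::-1],None,fx=4,fy=4,interpolation=2)
cv2.imwrite("pics/g2.png",np.hstack([a,b]))
E
```

```text
force: [1.2, -1.1, -2.3]
grip_width: 0.193
finger_force: 98.0
force: [0.8, -0.9, -0.9]
grip_width: 0.194
finger_force: 98.0
3.3167 [0.4617228905849508, -0.34717491960544805, 0.19310124247497848] [3.1106 0.4207 0.005 ] [ 0.7839 -0.8831 -0.8937] [ 0.6074  0.3161 -0.0902  1.8726  0.0347  0.9501 -0.8004]
pred hook ctr [ 0.4617 -0.3472  0.2021] bend [ 0.64   -0.298   0.2026] tool x [0.9641 0.2656 0.0028]
t [447.6742 172.066 ] [441.8676 176.6636] [471.3242 242.7945]
s [350.3127 276.3372] [348.769  288.5471] [270.5021 304.252 ]
[455 194] [325 285]
```

View pics/g2.png

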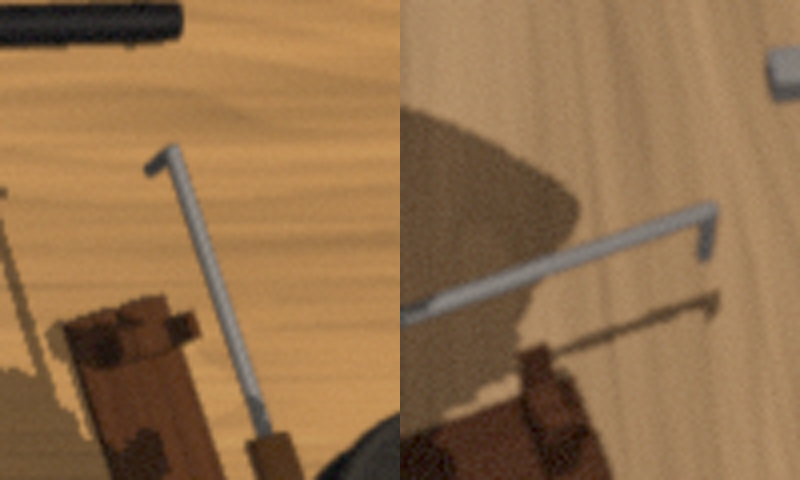

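The crop shows the hook held straight. The bend is at about (448,172) in the top picture and (352,277) in the side picture, within 2 px of where the grasp predicts it. Next I carry it to the front of the riser.

```bash
python3 - <<'E'
from h import *
import json
t=img("top");s=img("side")
print(tri(t,(448,172.2),s,(352,277.4)))
a=rel([.51,-.235,.20],Rdown(50),.009)
b=rel([.559,-.110,.20],Rdown(97),.009,frm=a)
c=rel([.559,-.110,.16],Rdown(97,30),.009,frm=b)
c=rel([.559,-.110,.13],Rdown(97,60),.009,frm=c)
E
```

```text
(array([ 0.6416, -0.2992,  0.2002]), np.float64(0.0026291155578868496))
shift [ 0.3874 -0.4701 -0.0095] turn [-0.0006  0.0002 -0.3843]
shift [ 0.6363 -0.2141 -0.    ] turn [ 0.      0.     -0.5222]
shift [ 0.     -0.0225  0.194 ] turn [0.3333 0.     0.    ]
shift [0.     0.0525 0.1239] turn [ 0.3333 -0.     -0.    ]
```

```bash
W='python3 -m handwheel'
$W '[{"x":0.387,"y":-0.47,"z":-0.01,"wx":0,"wy":0,"wz":-0.384,"gripper":0},{"x":0.387,"y":-0.47,"z":-0.01,"wx":0,"wy":0,"wz":-0.384,"gripper":0},{"x":0.387,"y":-0.47,"z":-0.01,"wx":0,"wy":0,"wz":-0.384,"gripper":0},{"x":0.387,"y":-0.47,"z":-0.01,"wx":0,"wy":0,"wz":-0.384,"gripper":0},{"x":0.387,"y":-0.47,"z":-0.01,"wx":0,"wy":0,"wz":-0.384,"gripper":0}]'| head -3
$W '[{"x":0.636,"y":-0.214,"z":0,"wx":0,"wy":0,"wz":-0.522,"gripper":0},{"x":0.636,"y":-0.214,"z":0,"wx":0,"wy":0,"wz":-0.522,"gripper":0},{"x":0.636,"y":-0.214,"z":0,"wx":0,"wy":0,"wz":-0.522,"gripper":0},{"x":0.636,"y":-0.214,"z":0,"wx":0,"wy":0,"wz":-0.522,"gripper":0},{"x":0.636,"y":-0.214,"z":0,"wx":0,"wy":0,"wz":-0.522,"gripper":0}]'| tail -3
python3 - <<'E'
from h import *
s=readout.get_state(); print(s["time"],s["eef_pos"],s["force"],s["joint_positions"])
c=rel([.559,-.110,.17],Rdown(97,30),.009)
c=rel([.559,-.110,.14],Rdown(97,60),.009,frm=c)
E
```

```text
time: 3.93
eef_pos: [0.5111, -0.2324, 0.1909]
tcp_rot: [-2.839, -1.342, 0.0]
force: [-0.8, -0.3, -1.4]
grip_width: 0.194
finger_force: 98.1
4.35 [ 0.5602 -0.1058  0.191 ] [-0.7574 -0.3219 -1.427 ] [ 0.4217  0.3369 -0.4224  1.8711  0.1628  0.9682 -0.1342]
shift [-0.0256 -0.0265  0.1437] turn [ 0.332  -0.0319 -0.1141]
shift [0.     0.0525 0.1239] turn [ 0.3333 -0.     -0.    ]
```

```bash
W='python3 -m handwheel'
$W '[{"x":-0.026,"y":-0.027,"z":0.144,"wx":0.332,"wy":-0.032,"wz":-0.114,"gripper":0},{"x":-0.026,"y":-0.027,"z":0.144,"wx":0.332,"wy":-0.032,"wz":-0.114,"gripper":0},{"x":-0.026,"y":-0.027,"z":0.144,"wx":0.332,"wy":-0.032,"wz":-0.114,"gripper":0},{"x":-0.026,"y":-0.027,"z":0.144,"wx":0.332,"wy":-0.032,"wz":-0.114,"gripper":0},{"x":-0.026,"y":-0.027,"z":0.144,"wx":0.332,"wy":-0.032,"wz":-0.114,"gripper":0}]'| head -3
$W '[{"x":0,"y":0.052,"z":0.124,"wx":0.333,"wy":0,"wz":0,"gripper":0},{"x":0,"y":0.052,"z":0.124,"wx":0.333,"wy":0,"wz":0,"gripper":0},{"x":0,"y":0.052,"z":0.124,"wx":0.333,"wy":0,"wz":0,"gripper":0},{"x":0,"y":0.052,"z":0.124,"wx":0.333,"wy":0,"wz":0,"gripper":0},{"x":0,"y":0.052,"z":0.124,"wx":0.333,"wy":0,"wz":0,"gripper":0}]'| tail -3
python3 - <<'E'
from h import *
s=readout.get_state(); print(s["time"],s["eef_pos"],s["force"],s["joint_positions"])
p,Rc=cur(); print((Rc*FLIP).as_euler('ZYX',degrees=True), 'ctr',p+Rc.apply([0,0,-.009]))
c=rel([.559,-.110,.102],Rdown(97,60),.009)
E
```

```text
time: 4.77
eef_pos: [0.5538, -0.1145, 0.1609]
tcp_rot: [-1.82, -2.039, 0.556]
force: [-0.0, 0.6, -3.3]
grip_width: 0.189
finger_force: 98.2
5.1833 [ 0.549  -0.1146  0.1315] [-0.0355  0.601  -3.2752] [ 0.186   0.9741 -0.2932  1.2762  0.2508  1.9934 -0.0471]
[96.3973 -0.0011 60.7579] ctr [ 0.5569 -0.1137  0.1359]
shift [0.0167 0.1546 0.0716] turn [-0.0084 -0.0058 -0.0033]
```

```bash
W='python3 -m handwheel'
$W '[{"x":0.017,"y":0.15,"z":0.07,"wx":-0.008,"wy":-0.006,"wz":-0.003,"gripper":0},{"x":0.017,"y":0.15,"z":0.07,"wx":-0.008,"wy":-0.006,"wz":-0.003,"gripper":0},{"x":0.017,"y":0.15,"z":0.07,"wx":-0.008,"wy":-0.006,"wz":-0.003,"gripper":0},{"x":0.017,"y":0.15,"z":0.07,"wx":-0.008,"wy":-0.006,"wz":-0.003,"gripper":0}]'| tail -3
python3 - <<'E'
from h import *
s=readout.get_state(); print(s["time"],s["eef_pos"],s["force"],s["joint_positions"])
p,Rc=cur(); print((Rc*FLIP).as_euler('ZYX',degrees=True), 'ctr',p+Rc.apply([0,0,-.009]))
t=img("top","pics/t3.png");s=img("side","pics/s3.png")
B=p+Rc.apply([.185,0,-.009]);T=p+Rc.apply([.185,0,.035]); print('bend',B,'tip',T)
for d in(t,s): print(proj(d,B),proj(d,T))
q=proj(t,B).astype(int);r=proj(s,B).astype(int); print(q,r)
a=cv2.resize(t["pixels"][q[1]-70:q[1]+50,q[0]-70:q[0]+30,::-1],None,fx=4,fy=4,interpolation=2); b=cv2.resize(s["pixels"][r[1]-70:r[1]+50,r[0]-50:r[0]+50,::-1],None,fx=4,fy=4,interpolation=2)
cv2.imwrite("pics/g3.png",np.hstack([a,b]))
E
```

```text
force: [0.3, -0.0, -1.2]
grip_width: 0.194
finger_force: 98.2
5.5167 [ 0.5528 -0.1123  0.1049] [ 0.347  -0.002  -1.1627] [ 0.1825  0.9939 -0.2956  1.2817  0.2619  1.9417 -0.0519]
[96.8814  0.1822 59.1314] ctr [ 0.5604 -0.1114  0.1095]
bend [0.5383 0.0723 0.1089] tip [0.5008 0.0677 0.0863]
[259.8838 231.6934] [263.3291 250.2187]
[284.6883 165.2735] [270.2571 173.9948]
[259 231] [284 165]
```

View pics/g3.png

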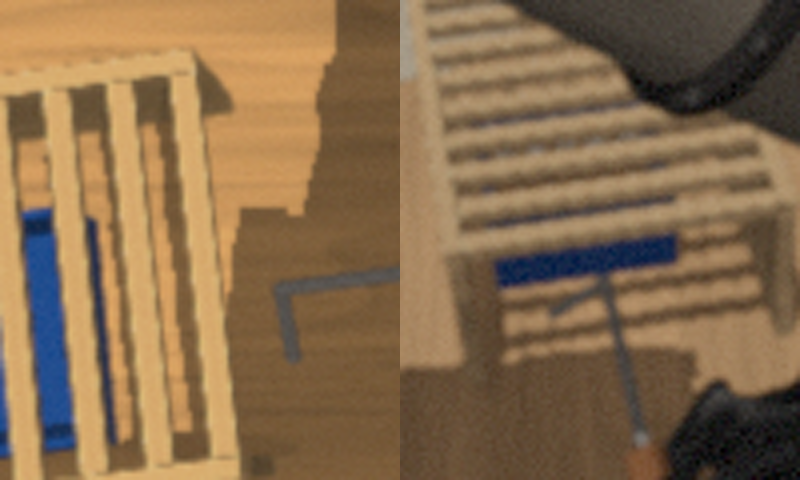

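```bash
cat >> h.py <<'E'
YS=97.0; SO=np.array([.551,.1057])
ux=np.array([np.cos(np.radians(YS)),np.sin(np.radians(YS))]); uy=np.array([-ux[1],ux[0]])
def sh(p): d=np.asarray(p)[:2]-SO; return np.array([d@ux,d@uy,p[2]])
def wd(x,y,z): return np.r_[SO+x*ux+y*uy,z]
def hk():
    p,Rc=cur(); s=readout.get_state()
    print('t',round(s["time"],2),'F',s["force"].round(1),'eul',(Rc*FLIP).as_euler('ZYX',degrees=True).round(1),'hook(shelf)',sh(p+Rc.apply([0,0,-.009])),'tip',sh(p+Rc.apply([.185,0,.035])),'q6',s["joint_positions"][5])
E
python3 - <<'E'
from h import *
hk(); t=img("top");s=img("side")
print(tri(t,(259.7,233.5),s,(285.2,164.2)),tri(t,(262,251),s,(272.2,172.5)))
a=rel(wd(-.205,.018,.103),Rdown(97,60),.009)
for x in(-.17,-.135,-.10,-.069): a=rel(wd(x,.018,.103),Rdown(97,60),.009,frm=a)
E
```

```text
t 5.62 F [ 0.8  0.1 -0.1] eul [96.9  0.2 59.1] hook(shelf) [-0.2168  0.0167  0.11  ] tip [-0.0318  0.054   0.0867] q6 1.9418955033651168
(array([0.537 , 0.0727, 0.1115]), np.float64(0.005494365798374001)) (array([0.5024, 0.0709, 0.0873]), np.float64(0.0067161468349394475))
shift [0.0586 0.0245 0.0224] turn [ 0.0101 -0.0001 -0.0026]
shift [ 0.175 -0.     0.   ] turn [0. 0. 0.]
shift [ 0.175 -0.     0.   ] turn [0. 0. 0.]
shift [ 0.175  0.    -0.   ] turn [0. 0. 0.]
shift [ 0.155  0.    -0.   ] turn [0. 0. 0.]
```

```bash
W='python3 -m handwheel'
$W '[{"x":0.059,"y":0.025,"z":0.022,"wx":0.01,"wy":0,"wz":-0.003,"gripper":0},{"x":0.059,"y":0.025,"z":0.022,"wx":0.01,"wy":0,"wz":-0.003,"gripper":0},{"x":0.059,"y":0.025,"z":0.022,"wx":0.01,"wy":0,"wz":-0.003,"gripper":0}]'| tail -3
python3 -c "
from h import *
hk(); rel(wd(-.135,.018,.103),Rdown(97,60),.009)"
```

```text
force: [-0.1, -0.7, -1.6]
grip_width: 0.19
finger_force: 98.2
t 5.97 F [-0.1 -0.7 -1.6] eul [97.1 -0.1 60.2] hook(shelf) [-0.2033  0.0184  0.1009] tip [-0.0183  0.057   0.0795] q6 1.9432265844635055
shift [ 0.3414 -0.0068 -0.007 ] turn [-0.0021  0.0006  0.002 ]
```

```bash
W='python3 -m handwheel'
$W '[{"x":0.07,"y":-0.007,"z":-0.007,"wx":0,"wy":0,"wz":0,"gripper":0},{"x":0.14,"y":-0.007,"z":-0.007,"wx":0,"wy":0,"wz":0,"gripper":0},{"x":0.21,"y":-0.007,"z":-0.007,"wx":0,"wy":0,"wz":0,"gripper":0},{"x":0.28,"y":-0.007,"z":-0.007,"wx":0,"wy":0,"wz":0,"gripper":0},{"x":0.34,"y":-0.007,"z":-0.007,"wx":0,"wy":0,"wz":0,"gripper":0}]'| tail -3
python3 -c "
from h import *
hk(); rel(wd(-.069,.018,.103),Rdown(97,60),.009)"
```

```text
force: [0.8, 0.5, -1.4]
grip_width: 0.19
finger_force: 98.2
t 6.38 F [ 0.8  0.5 -1.4] eul [97.1 -0.1 60.1] hook(shelf) [-0.1341  0.0177  0.1035] tip [0.0508 0.0563 0.0819] q6 1.9241951847610554
shift [0.3257 0.0024 0.0021] turn [-0.0014  0.0005  0.0017]
```

```bash
W='python3 -m handwheel'
$W '[{"x":0.06,"y":0,"z":0,"wx":0,"wy":0,"wz":0,"gripper":0},{"x":0.12,"y":0,"z":0,"wx":0,"wy":0,"wz":0,"gripper":0},{"x":0.18,"y":0,"z":0,"wx":0,"wy":0,"wz":0,"gripper":0}]'| tail -3
python3 -c "
from h import *
hk()"
$W '[{"x":0.05,"y":0,"z":0,"wx":0,"wy":0,"wz":0,"gripper":0},{"x":0.1,"y":0,"z":0,"wx":0,"wy":0,"wz":0,"gripper":0},{"x":0.145,"y":0,"z":0,"wx":0,"wy":0,"wz":0,"gripper":0},{"x":0.145,"y":0,"z":0,"wx":0,"wy":0,"wz":0,"gripper":0}]'| tail -3
python3 - <<'E'
from h import *
hk()
p,Rc=cur(); t=img("top","pics/t4.png")
B=p+Rc.apply([.185,0,-.009]);T=p+Rc.apply([.185,0,.035]); print(proj(t,B),proj(t,T))
cv2.imwrite("pics/g4.png",cv2.resize(t["pixels"][165:305,105:285,::-1],None,fx=4,fy=4,interpolation=2))
E
```

```text
force: [-0.3, -0.2, -2.1]
grip_width: 0.192
finger_force: 98.2
t 6.63 F [-0.3 -0.2 -2.1] eul [97.1 -0.1 60.1] hook(shelf) [-0.0992  0.0178  0.1034] tip [0.0857 0.0561 0.0817] q6 1.9139687916060315
force: [-0.1, 0.7, -1.2]
grip_width: 0.193
finger_force: 98.2
t 6.97 F [-0.1  0.7 -1.2] eul [97.2 -0.1 60.1] hook(shelf) [-0.0692  0.0178  0.1035] tip [0.1157 0.0565 0.0821] q6 1.9062151093806157
[190.3043 242.031 ] [194.8825 260.5001]
```

View pics/g4.png

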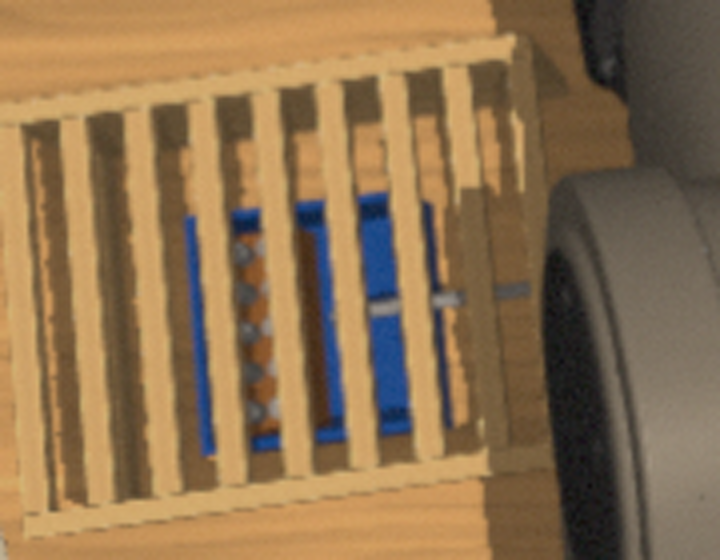

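The picture shows the rod passing over the lip at crop (370–530, 300), with its bend hidden under the slat at about (341,308). The tub has not moved: its rim is still at crop (187..450, 195..455). Now I turn the prong down.

```bash
python3 - <<'E'
from h import *
a=rel(wd(-.069,.018,.101),Rdown(97,30),.009)
a=rel(wd(-.069,.018,.090),Rdown(97,0),.009,frm=a)
E
```

```text
shift [0.0075 0.0329 0.001 ] turn [-0.3348  0.0002  0.0017]
shift [-0.      0.05    0.0416] turn [-0.3333  0.     -0.    ]
```

```bash
W='python3 -m handwheel'
$W '[{"x":0,"y":0.008,"z":0,"wx":-0.07,"wy":0,"wz":0,"gripper":0},{"x":0,"y":0.016,"z":0,"wx":-0.14,"wy":0,"wz":0,"gripper":0},{"x":0,"y":0.022,"z":0,"wx":-0.21,"wy":0,"wz":0,"gripper":0},{"x":0,"y":0.028,"z":0.001,"wx":-0.28,"wy":0,"wz":0,"gripper":0},{"x":0,"y":0.033,"z":0.001,"wx":-0.335,"wy":0,"wz":0,"gripper":0}]'| tail -3
python3 -c "
from h import *
hk(); rel(wd(-.069,.018,.090),Rdown(97,0),.009)"
```

```text
force: [-0.2, 0.1, -0.8]
grip_width: 0.187
finger_force: 98.2
t 7.43 F [-0.2  0.1 -0.8] eul [97.  -0.  29.6] hook(shelf) [-0.0724  0.0176  0.1018] tip [0.1126 0.0393 0.0636] q6 1.3688267180128564
shift [0.0171 0.0493 0.0465] turn [-0.3286 -0.0003  0.0001]
```

```bash
W='python3 -m handwheel'
$W '[{"x":0.017,"y":0.01,"z":0.009,"wx":-0.07,"wy":0,"wz":0,"gripper":0},{"x":0.017,"y":0.02,"z":0.018,"wx":-0.14,"wy":0,"wz":0,"gripper":0},{"x":0.017,"y":0.03,"z":0.027,"wx":-0.21,"wy":0,"wz":0,"gripper":0},{"x":0.017,"y":0.04,"z":0.037,"wx":-0.28,"wy":0,"wz":0,"gripper":0},{"x":0.017,"y":0.049,"z":0.046,"wx":-0.329,"wy":0,"wz":0,"gripper":0}]'| tail -3
$W '[{"x":0,"y":0,"z":0,"wx":0,"wy":0,"wz":0,"gripper":0},{"x":0,"y":0,"z":0,"wx":0,"wy":0,"wz":0,"gripper":0},{"x":0,"y":0,"z":0,"wx":0,"wy":0,"wz":0,"gripper":0}]'| tail -3
python3 -c "
from h import *
hk(); rel(wd(-.069,.018,.088),Rdown(97,0),.009)"
```

```text
force: [1.3, 0.4, -1.6]
grip_width: 0.191
finger_force: 98.2
force: [0.1, 0.7, -1.1]
grip_width: 0.192
finger_force: 98.2
t 8.1 F [ 0.1  0.7 -1.1] eul [97.  -0.   0.4] hook(shelf) [-0.0686  0.0179  0.0897] tip [0.1164 0.0183 0.0458] q6 0.748120811896781
shift [-0.0021  0.0001  0.0083] turn [-0.0048 -0.0005  0.0001]
```

```bash
W='python3 -m handwheel'
$W '[{"x":-0.03,"y":0,"z":0.008,"wx":0,"wy":0,"wz":0,"gripper":0},{"x":-0.06,"y":0,"z":0.008,"wx":0,"wy":0,"wz":0,"gripper":0},{"x":-0.08,"y":0,"z":0.008,"wx":0,"wy":0,"wz":0,"gripper":0},{"x":-0.1,"y":0,"z":0.008,"wx":0,"wy":0,"wz":0,"gripper":0},{"x":-0.12,"y":0,"z":0.008,"wx":0,"wy":0,"wz":0,"gripper":0}]'| grep -E 'force'
$W '[{"x":-0.02,"y":0,"z":0,"wx":0,"wy":0,"wz":0,"gripper":0},{"x":-0.04,"y":0,"z":0,"wx":0,"wy":0,"wz":0,"gripper":0},{"x":-0.06,"y":0,"z":0,"wx":0,"wy":0,"wz":0,"gripper":0},{"x":-0.08,"y":0,"z":0,"wx":0,"wy":0,"wz":0,"gripper":0},{"x":-0.1,"y":0,"z":0,"wx":0,"wy":0,"wz":0,"gripper":0}]'| grep -E 'force'
python3 - <<'E'
from h import *
hk()
t=img("top","pics/t5.png")
m=cv2.inRange(cv2.cvtColor(t["pixels"],cv2.COLOR_RGB2HSV),(100,120,50),(130,255,255)); m[:,:140]=0;m[:200]=0;m[300:]=0;m[:,260:]=0
v,u=np.nonzero(m); print(u.min(),u.max(),v.min(),v.max())
E
```

```text
force: [-0.0, 2.9, -1.8]
finger_force: 98.1
force: [-0.2, 1.9, -2.5]
finger_force: 98.1
t 8.93 F [-0.2  1.9 -2.5] eul [97.1 -0.1  0.4] hook(shelf) [-0.1124  0.0185  0.0876] tip [0.0727 0.019  0.0439] q6 0.7453792704468588
163 222 212 276
```

The tub follows, with a pull of about 2–3 N. I'll keep dragging in steps.

```bash
W='python3 -m handwheel'
$W '[{"x":-0.03,"y":0,"z":0,"wx":0,"wy":0,"wz":0,"gripper":0},{"x":-0.06,"y":0,"z":0,"wx":0,"wy":0,"wz":0,"gripper":0},{"x":-0.1,"y":0,"z":0,"wx":0,"wy":0,"wz":0,"gripper":0},{"x":-0.14,"y":0,"z":0,"wx":0,"wy":0,"wz":0,"gripper":0},{"x":-0.18,"y":0,"z":0,"wx":0,"wy":0,"wz":0,"gripper":0}]'| grep -E 'force'
$W '[{"x":-0.04,"y":0,"z":0,"wx":0,"wy":0,"wz":0,"gripper":0},{"x":-0.08,"y":0,"z":0,"wx":0,"wy":0,"wz":0,"gripper":0},{"x":-0.12,"y":0,"z":0,"wx":0,"wy":0,"wz":0,"gripper":0},{"x":-0.16,"y":0,"z":0,"wx":0,"wy":0,"wz":0,"gripper":0},{"x":-0.2,"y":0,"z":0,"wx":0,"wy":0,"wz":0,"gripper":0}]'| grep -E 'force'
python3 - <<'E'
from h import *
hk(); rel(wd(-.328,.018,.088),Rdown(97,0),.009)
t=img("top","pics/t6.png")
m=cv2.inRange(cv2.cvtColor(t["pixels"],cv2.COLOR_RGB2HSV),(100,120,50),(130,255,255)); m[:,:140]=0;m[:200]=0;m[300:]=0;m[:,340:]=0
v,u=np.nonzero(m); print(u.min(),u.max(),v.min(),v.max())
E
```

```text
force: [-1.4, 2.6, -2.1]
finger_force: 98.2
force: [-0.6, 3.5, -1.9]
finger_force: 98.2
t 9.82 F [-0.6  3.5 -1.9] eul [97.  -0.1  0.4] hook(shelf) [-0.1889  0.0185  0.0875] tip [-0.0038  0.0189  0.0438] q6 0.758953375831635
shift [-0.6957  0.0021 -0.0031] turn [-0.0041 -0.0008  0.0005]
196 259 207 272
```

```bash
W='python3 -m handwheel'
$W '[{"x":-0.04,"y":0,"z":0,"wx":0,"wy":0,"wz":0,"gripper":0},{"x":-0.08,"y":0,"z":0,"wx":0,"wy":0,"wz":0,"gripper":0},{"x":-0.12,"y":0,"z":0,"wx":0,"wy":0,"wz":0,"gripper":0},{"x":-0.16,"y":0,"z":0,"wx":0,"wy":0,"wz":0,"gripper":0},{"x":-0.2,"y":0,"z":0,"wx":0,"wy":0,"wz":0,"gripper":0}]'| grep -E 'force'
$W '[{"x":-0.04,"y":0,"z":0,"wx":0,"wy":0,"wz":0,"gripper":0},{"x":-0.08,"y":0,"z":0,"wx":0,"wy":0,"wz":0,"gripper":0},{"x":-0.12,"y":0,"z":0,"wx":0,"wy":0,"wz":0,"gripper":0},{"x":-0.16,"y":0,"z":0,"wx":0,"wy":0,"wz":0,"gripper":0},{"x":-0.2,"y":0,"z":0,"wx":0,"wy":0,"wz":0,"gripper":0}]'| grep -E 'force'
$W '[{"x":-0.04,"y":0,"z":0,"wx":0,"wy":0,"wz":0,"gripper":0},{"x":-0.08,"y":0,"z":0,"wx":0,"wy":0,"wz":0,"gripper":0},{"x":-0.12,"y":0,"z":0,"wx":0,"wy":0,"wz":0,"gripper":0},{"x":-0.16,"y":0,"z":0,"wx":0,"wy":0,"wz":0,"gripper":0},{"x":-0.2,"y":0,"z":0,"wx":0,"wy":0,"wz":0,"gripper":0}]'| grep -E 'force'
python3 - <<'E'
from h import *
hk(); rel(wd(-.328,.018,.088),Rdown(97,0),.009)
t=img("top","pics/t7.png");s=img("side","pics/s7.png")
m=cv2.inRange(cv2.cvtColor(t["pixels"],cv2.COLOR_RGB2HSV),(100,120,50),(130,255,255)); m[:,:140]=0;m[:190]=0;m[300:]=0;m[:,340:]=0
v,u=np.nonzero(m); print(u.min(),u.max(),v.min(),v.max())
cv2.imwrite("pics/g7.png",cv2.resize(np.hstack([t["pixels"][160:320,160:400,::-1],s["pixels"][80:240,180:340,::-1]]),None,fx=2,fy=2))
E
```

```text
force: [-0.5, 2.7, -2.0]
finger_force: 98.1
force: [0.3, 2.5, -1.6]
finger_force: 98.1
force: [-0.8, 2.7, -1.7]
finger_force: 98.2
t 11.12 F [-0.8  2.7 -1.7] eul [97.1 -0.1  0.4] hook(shelf) [-0.3088  0.0184  0.0874] tip [-0.1238  0.0188  0.0436] q6 0.8010292424931423
shift [-0.096   0.002  -0.0031] turn [-0.0041 -0.0008  0.0006]
250 311 200 265
```

View pics/g7.png

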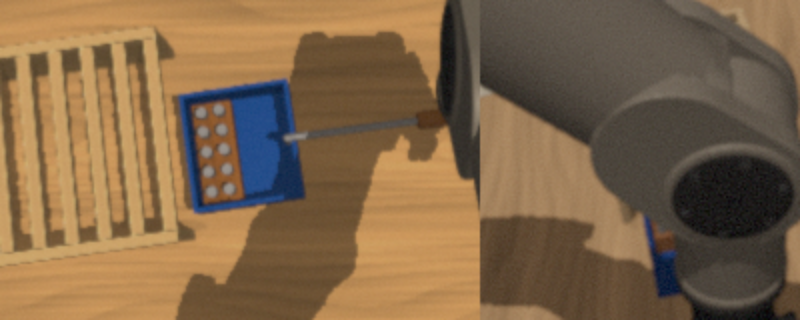

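The picture shows the whole tub in front of the riser at crop (180..302, 80..213), with the prong still inside the lip at (288,137). I'll drag about 19 mm more, back off the wall and lift straight up.

```bash
W='python3 -m handwheel'
$W '[{"x":-0.04,"y":0,"z":0,"wx":0,"wy":0,"wz":0,"gripper":0},{"x":-0.07,"y":0,"z":0,"wx":0,"wy":0,"wz":0,"gripper":0},{"x":-0.096,"y":0,"z":0,"wx":0,"wy":0,"wz":0,"gripper":0},{"x":-0.096,"y":0,"z":0,"wx":0,"wy":0,"wz":0,"gripper":0},{"x":-0.096,"y":0,"z":0,"wx":0,"wy":0,"wz":0,"gripper":0}]'| grep -E 'force'
$W '[{"x":0.02,"y":0,"z":0,"wx":0,"wy":0,"wz":0,"gripper":0},{"x":0.05,"y":0,"z":0,"wx":0,"wy":0,"wz":0,"gripper":0},{"x":0.06,"y":0,"z":0,"wx":0,"wy":0,"wz":0,"gripper":0},{"x":0.06,"y":0,"z":0,"wx":0,"wy":0,"wz":0,"gripper":0}]'| grep -E 'force'
$W '[{"x":0,"y":0,"z":-0.06,"wx":0,"wy":0,"wz":0,"gripper":0},{"x":0,"y":0,"z":-0.15,"wx":0,"wy":0,"wz":0,"gripper":0},{"x":0,"y":0,"z":-0.3,"wx":0,"wy":0,"wz":0,"gripper":0},{"x":0,"y":0,"z":-0.48,"wx":0,"wy":0,"wz":0,"gripper":0},{"x":0,"y":0,"z":-0.6,"wx":0,"wy":0,"wz":0,"gripper":0}]'| grep -E 'force'
python3 - <<'E'
from h import *
hk()
G=R.from_rotvec([3.1123,.4205,.0017])
p=np.array([.4611,-.3469,.0611]); H=p+G.apply([0,0,-.009])
a=rel(H*[1,1,0]+[.02,.05,.20],Rdown(56),.009)
a=rel(H*[1,1,0]+[0,0,.20],G*FLIP.inv(),.009,frm=a)
a=rel(H*[1,1,0]+[0,0,.105],G*FLIP.inv(),.009,frm=a)
E
```

```text
force: [-0.2, -0.3, -1.4]
finger_force: 98.1
force: [0.3, -0.4, -1.7]
finger_force: 98.1
force: [1.4, -0.0, 0.2]
finger_force: 98.2
t 12.38 F [ 1.4 -0.   0.2] eul [97.1 -0.   0.2] hook(shelf) [-0.3155  0.017   0.2113] tip [-0.1305  0.0173  0.1673] q6 1.0258693728236143
shift [-0.3774 -0.5074  0.0585] turn [-0.0026  0.0008  0.4562]
shift [-0.2632  0.057  -0.    ] turn [-0.0009  0.0003  0.4512]
shift [-0.0004 -0.0005  0.475 ] turn [0. 0. 0.]
```

```bash
W='python3 -m handwheel'
$W '[{"x":-0.377,"y":-0.507,"z":0,"wx":0,"wy":0,"wz":0.456,"gripper":0},{"x":-0.377,"y":-0.507,"z":0.05,"wx":0,"wy":0,"wz":0.456,"gripper":0},{"x":-0.377,"y":-0.507,"z":0.05,"wx":0,"wy":0,"wz":0.456,"gripper":0},{"x":-0.377,"y":-0.507,"z":0.05,"wx":0,"wy":0,"wz":0.456,"gripper":0},{"x":-0.377,"y":-0.507,"z":0.05,"wx":0,"wy":0,"wz":0.456,"gripper":0}]'| grep -E 'force'
$W '[{"x":-0.263,"y":0.057,"z":0,"wx":0,"wy":0,"wz":0.451,"gripper":0},{"x":-0.263,"y":0.057,"z":0,"wx":0,"wy":0,"wz":0.451,"gripper":0},{"x":-0.263,"y":0.057,"z":0,"wx":0,"wy":0,"wz":0.451,"gripper":0},{"x":-0.263,"y":0.057,"z":0,"wx":0,"wy":0,"wz":0.451,"gripper":0},{"x":-0.263,"y":0.057,"z":0,"wx":0,"wy":0,"wz":0.451,"gripper":0}]'| grep -E 'force'
python3 - <<'E'
from h import *
hk()
G=R.from_rotvec([3.1123,.4205,.0017])
p=np.array([.4611,-.3469,.0611]); H=p+G.apply([0,0,-.009])
a=rel(H*[1,1,0]+[0,0,.12],G*FLIP.inv(),.009)
E
```

```text
force: [1.2, 0.4, -1.1]
finger_force: 98.2
force: [0.5, -0.9, -1.5]
finger_force: 98.2
t 13.22 F [ 0.5 -0.9 -1.5] eul [25.   0.3  0.2] hook(shelf) [-0.4406  0.1406  0.199 ] tip [-0.3832 -0.0351  0.1541] q6 0.9600671868536679
shift [-0.0123 -0.0156  0.3952] turn [-0.0022  0.0039  0.1072]
```

```bash
W='python3 -m handwheel'
$W '[{"x":-0.012,"y":-0.016,"z":0,"wx":-0.002,"wy":0.004,"wz":0.107,"gripper":0},{"x":-0.012,"y":-0.016,"z":0,"wx":-0.002,"wy":0.004,"wz":0.107,"gripper":0},{"x":-0.012,"y":-0.016,"z":0.15,"wx":-0.002,"wy":0.004,"wz":0.107,"gripper":0},{"x":-0.012,"y":-0.016,"z":0.3,"wx":-0.002,"wy":0.004,"wz":0.107,"gripper":0},{"x":-0.012,"y":-0.016,"z":0.395,"wx":-0.002,"wy":0.004,"wz":0.107,"gripper":0}]'| grep -E 'force'
$W '[{"x":0,"y":0,"z":0,"wx":0,"wy":0,"wz":0,"gripper":0},{"x":0,"y":0,"z":0,"wx":0,"wy":0,"wz":0,"gripper":0},{"x":0,"y":0,"z":0,"wx":0,"wy":0,"wz":0,"gripper":0}]'| grep -E 'force'
python3 - <<'E'
from h import *
hk()
G=R.from_rotvec([3.1123,.4205,.0017])
P=np.array([.4611,-.3469,.0611]); H=P+G.apply([0,0,-.009])
a=rel(H,G*FLIP.inv(),.009)
t=img("top","pics/t8.png");s=img("side","pics/s8.png")
p,Rc=cur(); B=p+Rc.apply([.185,0,-.009]);T=p+Rc.apply([.185,0,.035]);print(proj(t,B),proj(t,T),proj(s,B),proj(s,T))
q=proj(t,p+Rc.apply([.12,0,-.009])).astype(int);r=proj(s,p+Rc.apply([.12,0,-.009])).astype(int); print(q,r)
a=cv2.resize(t["pixels"][q[1]-60:q[1]+60,q[0]-50:q[0]+50,::-1],None,fx=4,fy=4,interpolation=2); b=cv2.resize(s["pixels"][r[1]-60:r[1]+60,r[0]-50:r[0]+50,::-1],None,fx=4,fy=4,interpolation=2)
cv2.imwrite("pics/g8.png",np.hstack([a,b]))
E
```

```text
force: [-0.7, 0.5, -0.9]
finger_force: 98.3
force: [0.4, -0.4, -0.5]
finger_force: 98.3
t 13.88 F [ 0.4 -0.4 -0.5] eul [15.8 -0.1 -0.1] hook(shelf) [-0.4383  0.1436  0.1208] tip [-0.4101 -0.0393  0.0771] q6 0.7912712534146692
shift [-0.0042 -0.0014  0.2533] turn [ 0.0003 -0.0004  0.0046]
[436.611  180.4441] [431.7331 184.3338] [347.2361 297.2597] [345.9363 307.4737]
[446 210] [314 309]
```

View pics/g8.png

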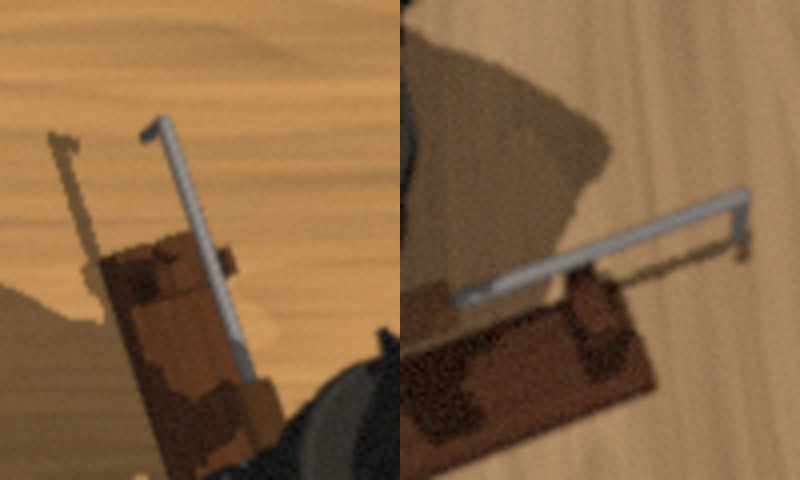

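The crop shows the bend at (436.8,180.8) in the top picture, against (436.6,180.4) predicted, so the hook has not slipped and hangs right above its slots. I'll lower it, correcting 0.8 mm in x.

```bash
W='python3 -m handwheel'
$W '[{"x":-0.004,"y":-0.001,"z":0.06,"wx":0,"wy":0,"wz":0.005,"gripper":0},{"x":-0.004,"y":-0.001,"z":0.12,"wx":0,"wy":0,"wz":0.005,"gripper":0},{"x":-0.004,"y":-0.001,"z":0.18,"wx":0,"wy":0,"wz":0.005,"gripper":0},{"x":-0.004,"y":-0.001,"z":0.22,"wx":0,"wy":0,"wz":0.005,"gripper":0},{"x":-0.004,"y":-0.001,"z":0.245,"wx":0,"wy":0,"wz":0.005,"gripper":0}]'| grep -E 'force|eef'
$W '[{"x":0,"y":0,"z":0.003,"wx":0,"wy":0,"wz":0,"gripper":0},{"x":0,"y":0,"z":0.003,"wx":0,"wy":0,"wz":0,"gripper":0},{"x":0,"y":0,"z":0.003,"wx":0,"wy":0,"wz":0,"gripper":0}]'| grep -E 'force|eef'
python3 -c "
from h import *
hk()"
```

```text
eef_pos: [0.46, -0.3466, 0.0606]
force: [-37.9, 24.5, 131.4]
finger_force: 117.5
eef_pos: [0.4599, -0.3465, 0.0611]
force: [-9.8, 3.8, 25.1]
finger_force: 102.4
t 14.65 F [-9.8  3.8 25.1] eul [15.4  0.  -0. ] hook(shelf) [-0.4377  0.1455  0.0701] tip [-0.4109 -0.0375  0.026 ] q6 0.6938408095340832
```

```bash
W='python3 -m handwheel'
$W '[{"x":0,"y":0,"z":-0.004,"wx":0,"wy":0,"wz":0,"gripper":0},{"x":0,"y":0,"z":-0.004,"wx":0,"wy":0,"wz":0,"gripper":0}]'| grep -E 'force|eef'
$W '[{"x":0,"y":0,"z":0,"wx":0,"wy":0,"wz":0,"gripper":0.5},{"x":0,"y":0,"z":0,"wx":0,"wy":0,"wz":0,"gripper":1},{"x":0,"y":0,"z":0,"wx":0,"wy":0,"wz":0,"gripper":1},{"x":0,"y":0,"z":0,"wx":0,"wy":0,"wz":0,"gripper":1},{"x":0,"y":0,"z":0,"wx":0,"wy":0,"wz":0,"gripper":1}]'| grep -E 'force|eef|grip'
$W '[{"x":0,"y":0,"z":0,"wx":0,"wy":0,"wz":0,"gripper":1},{"x":0,"y":0,"z":0,"wx":0,"wy":0,"wz":0,"gripper":1},{"x":0,"y":0,"z":-0.1,"wx":0,"wy":0,"wz":0,"gripper":1},{"x":0,"y":0,"z":-0.25,"wx":0,"wy":0,"wz":0,"gripper":1},{"x":0,"y":0,"z":-0.4,"wx":0,"wy":0,"wz":0,"gripper":1}]'| grep -E 'force|eef|grip'
$W '[{"x":-0.2,"y":0,"z":-0.2,"wx":0,"wy":0,"wz":0,"gripper":1},{"x":-0.4,"y":0.2,"z":-0.4,"wx":0,"wy":0,"wz":0,"gripper":1},{"x":-0.6,"y":0.4,"z":-0.4,"wx":0,"wy":0,"wz":0,"gripper":1},{"x":-0.6,"y":0.6,"z":-0.4,"wx":0,"wy":0,"wz":0,"gripper":1},{"x":-0.6,"y":0.6,"z":-0.4,"wx":0,"wy":0,"wz":0,"gripper":1}]'| grep -E 'force|eef|grip'
python3 - <<'E'
from h import *
t=img("top","pics/t9.png");s=img("side","pics/s9.png")
a=cv2.resize(t["pixels"][100:330,90:490,::-1],None,fx=1.95,fy=1.95,interpolation=2)[:,:780]; b=cv2.resize(s["pixels"][290:400,200:370,::-1],None,fx=1.3,fy=1.3)
W=np.zeros((600,780,3),np.uint8); W[:a.shape[0],:a.shape[1]]=a; W[455:455+b.shape[0],:b.shape[1]]=b; 
c=cv2.resize(t["pixels"][175:305,410:485,::-1],None,fx=1.1,fy=1.1); W[455:455+c.shape[0],300:300+c.shape[1]]=c
cv2.imwrite("pics/g9.png",W)
E
```

```text
eef_pos: [0.4603, -0.3467, 0.0612]
force: [-2.9, -0.7, 7.0]
finger_force: 99.4
eef_pos: [0.4604, -0.3464, 0.0611]
force: [-0.1, 0.6, 0.6]
grip_width: 0.889
finger_force: 0.0
eef_pos: [0.4597, -0.346, 0.1416]
force: [1.5, -1.1, 0.3]
grip_width: 1.0
finger_force: 0.0
eef_pos: [0.375, -0.4959, 0.2231]
force: [1.0, -0.2, -0.8]
grip_width: 1.003
finger_force: 0.0
```

View pics/g9.png

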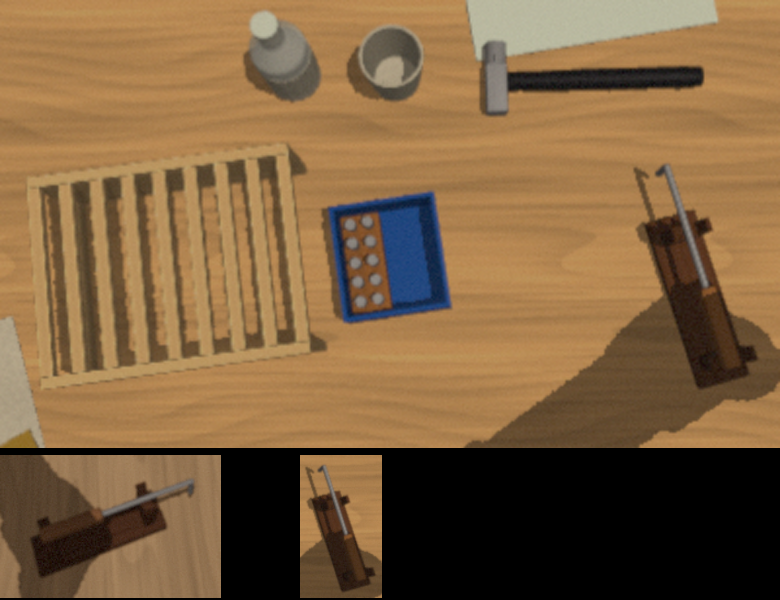

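The picture shows the tub clear in front of the riser at crop (330..450, 193..320) and the hook back in both slots with its bend at (665,170). The cup, bottle and hammer are where they were. I'll let the arm settle and hand in.

```bash
W='python3 -m handwheel'
$W '[{"x":0,"y":0,"z":0,"wx":0,"wy":0,"wz":0,"gripper":1},{"x":0,"y":0,"z":0,"wx":0,"wy":0,"wz":0,"gripper":1},{"x":0,"y":0,"z":0,"wx":0,"wy":0,"wz":0,"gripper":1}]'| grep time
python3 - <<'E'
from h import *
from bench import ticket
t=img("top")
print('tub',sh(onz(t,90+390/1.95,100+258/1.95,.07)),'bend',onz(t,90+665/1.95,100+168/1.95,.074))
print(ticket.finish_job())
E
```

```text
time: 16.42
tub [-0.0915  0.0227  0.07  ] bend [ 0.6366 -0.2958  0.074 ]
the job is handed in; nothing more can be done
None
```

I handed the job in at 16.4 s with the tub about 90 mm in front of the riser, the hook back in its rest and released, and the cup, hammer and bottle unmoved, but seating the hook gave one wrist-force reading of about 139 N, over the 120 N limit, so the run may be judged failed; no verdict came back.

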